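# Drop the used tube through the lever-lid bin

### The arm

A 6-joint arm with a two-finger parallel gripper is mounted at the origin on the work surface. World frame = base frame: x ahead of the robot, y to its left, z up, the work surface at z = 0. Lengths are in m, angles in rad, forces in N, time in s.
With the tool pointing down it reaches from about 0.35 to 0.975 m from the base axis. Payload 4.9 kg.
Tool frame: the origin (TCP) lies on the centre line of the jaws, within the pads' length; the fingertips stand 8 mm ahead of it and the grasp point (between the pads) lies 11 mm behind it; z points along the fingers, y is the direction in which the jaws open and shut (so a half turn about z gives the same grasp; the last joint's range is limited). The gripper opens to 85 mm and grips with 20 to 120 N. Pads are 22 mm wide; open, the fingers measure 114 mm over their backs; the gripper's body (76 mm by 85 mm) begins 54 mm behind the grasp point. The pads swing forward as they close: fully open they stand 13 mm farther back than shut.
Start: joints at [-1.236, 0.053, 1.613, -0, 1.476, -0.119], TCP at [0.274, -0.562, 0.239] pointing down, gripper open.
Joint ranges: [-3.01, 3.01], [-1.01, 2.22], [0.06, 2.58], [-1.02, 4.17], [0.09, 2.62], [-3.14, 3.14]. Speed limits (rad/s): [2.57, 2.57, 3.14, 3.14, 3.14, 3.14].

### API

Orientations are given as a rotation vector (axis times angle).
In Python, from station import get_obs, get_image, calibration, finish_job gives the robot as it stands. The module is installed in compiled form; this text tells all that it offers.
- The arm moves only by the shell command python3 -m jog 'ROWS' [FORCE]. ROWS is JSON, a list of rows, each a list of 7 numbers: the shift along the tool's x, y, z in cm, then the turn, a rotation vector about the tool's x, y, z in rad, then the closure in counts, from 0 (fully open) to 255 (shut). In form: [[dx, dy, dz, ax, ay, az, jaw], ...]. A call has 1 to 8 rows; each row is the pose to reach, as a shift and turn from the pose measured when the call began, along the tool's axes at that moment; what a row does not reach only later rows make up. A row lasts 1/12 s, in which the tool goes at most 41.7 mm and 7.16 degrees, less where a joint would pass 70% of its speed; a pose out of reach is approached as far as the arm can. A call with a gripper value outside its range is refused whole. The fingers move at their own pace and stop on an object; FORCE is the grip in N (left out, the last holds). Time passes only in rows, so rows that repeat a pose let the fingers close. It gives the time, the measured TCP pose, the force and the opening at its end, in the units of the state.
- get_obs(): the state, without advancing time (a new reading comes with each control period).
- get_image(name): name is "scene" or "side" or "wrist"; returns the picture (480x640x3 uint8, red, green, blue); there is no depth.
- calibration(name): a dict with "vfov" (degrees; the focal length in pixels is half the picture's height over the tangent of half this angle, whatever the lens; pixels are square), "cx", "cy" (the principal point, pixels), "R" (3x3) and "t" (3): a world point X has camera coordinates R X + t. Camera axes: x right, y down, z forward; pixel columns grow to the right and rows downward; lengths in m; the calibration is good to about 2 mm. The wrist camera is an equidistant fisheye: a pixel r from the principal point sees the ray r / f radians off the axis. A picture is of the moment at which its call begins: read the wrist's pose just before it. calibration takes no time and is no camera call; for the wrist camera it gives the pose at the moment of the call.
- finish_job(): hands the job in, once; it reports no verdict.
The state is a dict: "t": time; "q": joint angles; "dq": joint speeds; "effort": joint torques, N m; "tool_pos": TCP position; "tool_rot": TCP orientation; "contact_force": force on the tool from outside, world axes, zero at the start; "wrist_torque": the same for the moment, N m; "opening": finger opening in m.
Only numpy, scipy, OpenCV 4.12 (cv2) and the standard library are available. Lean on these libraries where they do the work, as an engineer would, in place of code of your own. Each camera call takes 0.05 s, during which the arm holds its last target. There are 200 camera calls.

### The job

Press the bin's lever down with the fingertips until its lid stands wide open and the used tube waiting in the chute has rolled into the bin. Then, keeping the fingers on the lever, ease it back up so that the lid closes fully and gently without slamming, and draw clear. Do not touch the tube or the lid themselves, and leave everything else where it stands.

Things in the scene. Friction and masses are not known exactly. Their poses are not given: they have to be found in the camera images.
- bin: the used-tube bin, fixed to the table: an open yellow box 200 mm (its x) by 160 mm (its y), walls 5 mm thick and 170 mm high, under a white hood lid whose top is 205 mm above the table. Origin: centre of its underside. Its lever sticks out towards its own -x; its tube chute slopes up and out from its +y wall; its lid hinge is along its +x wall.
- paddle (a point): centre of the top face of the white paddle at the end of the bin's lever, 128 mm above the table with the lever up. The paddle is a plate 55 mm (bin x) by 90 mm (bin y), 8 mm thick, level when up, its centre 110 mm in front of the bin's -x wall and 75 mm from the bin's middle plane towards its -y, with nothing under it. It moves with the lever.
- lever (a joint): lever angle (rad): 0 up (at rest), 0.45 fully down at its stop. The lever turns about a level axis along the bin's y, 190 mm behind the paddle's centre (towards the bin's +x) and 8 mm below it, so at full travel the paddle's centre has gone down about 83 mm and towards the bin's +x about 15 mm, and tilts with the lever (outer edge lowest). Pressing at the paddle takes about 3 to 8 N all the way; a spring and the lid's weight push it back up.
- lid (a joint): lid angle (rad): 0 shut, 1.0 fully open. Linked to the lever: always 2.22 times the lever angle. Let go, the lid falls and slams.
- lid_edge (a point): middle of the top of the lid's free edge (bin -x side); rises as the lid opens, up to about 0.36 m above the table, drawing back towards the bin's +x.
- tube_mid (a point): centre of the used sample tube, 80 mm long, 17 mm across, clear with a blue cap, 18 g. It lies across the bin's chute, parallel to the bin's x, held back by the lid's side skirt; when the lid is well open it rolls by itself into the bin.
- cup: bystander, to be left alone: low white-capped pot, 56 mm across, 62 mm tall; origin at the centre of its underside.
- jar: bystander, to be left alone: glass jar with a steel cap, 64 mm across, 85 mm tall; origin at the centre of its underside.
- tape: bystander, to be left alone: roll of tape lying flat, 76 mm across, 25 mm tall; origin at the centre of its underside.
- rack: bystander, to be left alone: rack of 18 standing capped tubes, 168 x 90 mm, 94 mm tall; origin at the centre of its underside.
- bowl: bystander, to be left alone: shallow steel bowl, 150 mm across, 45 mm tall; origin at the centre of its underside.
- bottle: bystander, to be left alone: white bottle, 72 mm across, 190 mm tall; origin at the centre of its underside.
- gloves: bystander, to be left alone: carton of gloves, 120 x 230 mm, 80 mm tall; origin at the centre of its underside.
Not all that is in view belongs to the job. What is shaped like the part that bears tube_mid but black is not meant.

How it is judged:
By the outcome, as a careful person would: the job done as asked, in the order asked, and still so for the second after the job is handed in, with the robot touching nothing.
It also fails if it takes over 43 s, if anything falls off the work surface, if the arm or the gripper's body presses on something with over 40 N, if the wrist force passes 120 N, or if a joint passes its speed limit or range.

## Working session

There is one attempt and no reset: what is moved stays moved. The work goes in short steps, Python scripts to look and compute and a shell command to move; the robot and the scene stay as the last step left them, time stands still between calls to the robot, and variables do not carry over. Pictures are saved under pics/ and viewed, about 8 in all and at most 12, crops included, and the job is handed in when it is done.

```bash
mkdir -p pics; python3 - <<'E'
from station import *
import cv2
o=get_obs();print({k:o[k] for k in('t','tool_pos','tool_rot','opening','contact_force')})
for n in("scene","side"):
    cv2.imwrite(f"pics/{n}0.png",get_image(n)[:,:,::-1]);print(n,calibration(n))
E
```

```text
{'t': 0.0, 'tool_pos': array([ 0.27379538, -0.56115818,  0.23806525]), 'tool_rot': array([-3.05906233e+00, -7.06274138e-01,  3.50407755e-04]), 'opening': 0.08554082905578336, 'contact_force': array([ 0.38107678, -0.3597929 , -0.58620834])}
scene {'vfov': 55.967803952089135, 'cx': 316.1901261487915, 'cy': 236.72965464888327, 'R': array([[-0.56178566,  0.82727808,  0.00280054],
       [ 0.65396422,  0.44616042, -0.61095963],
       [-0.506683  , -0.34139691, -0.7916568 ]]), 't': array([ 0.31712653, -0.28324232,  1.4320079 ])}
side {'vfov': 46.996381205610966, 'cx': 307.0724289196147, 'cy': 239.7289374250419, 'R': array([[-0.76209036, -0.64743552,  0.00674849],
       [-0.50280233,  0.58521288, -0.6361727 ],
       [ 0.4079315 , -0.48821423, -0.77151718]]), 't': array([0.41665028, 0.37437521, 1.38469631])}
```

View pics/scene0.png

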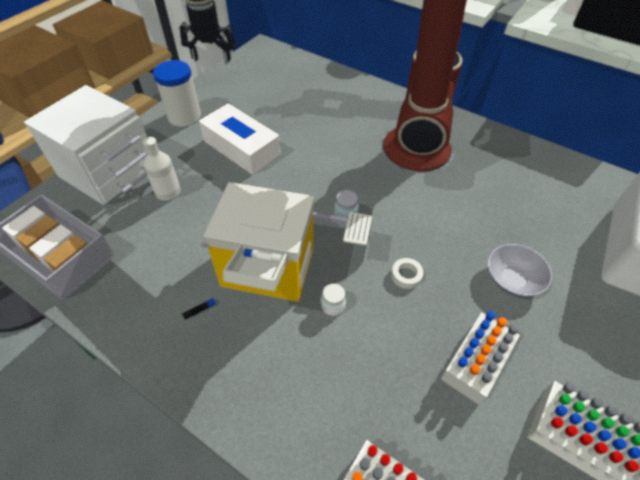

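View pics/side0.png

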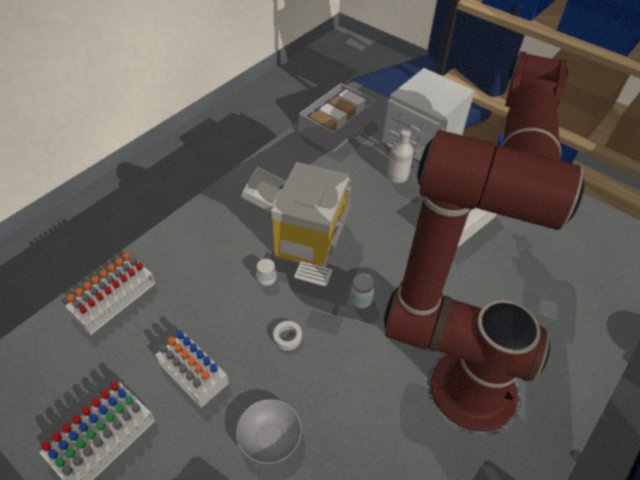

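```bash
python3 - <<'E'
import cv2,numpy as np
a=cv2.imread("pics/scene0.png")[170:310,195:395]; b=cv2.imread("pics/side0.png")[155:315,230:390]
cv2.imwrite("pics/c1.png",cv2.resize(a,None,fx=4,fy=4,interpolation=2)); cv2.imwrite("pics/c2.png",cv2.resize(b,None,fx=3.75,fy=3.75,interpolation=2))
E
```

```text
(no output)
```

View pics/c1.png

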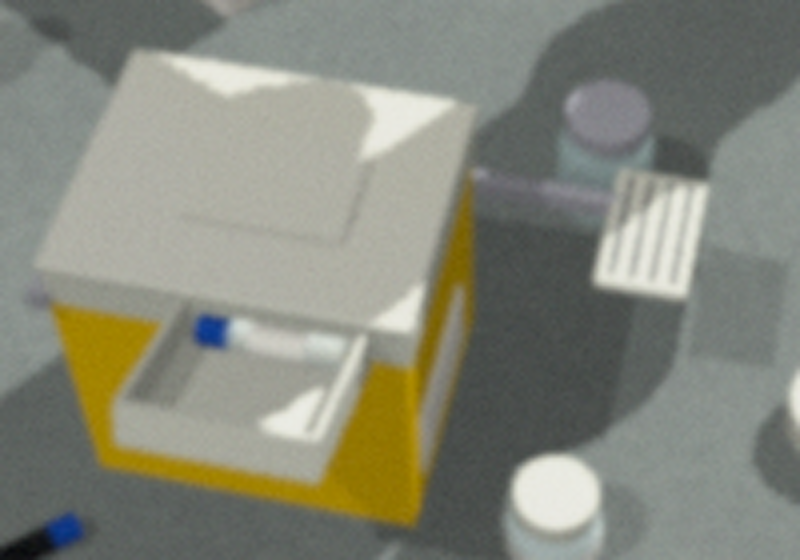

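View pics/c2.png

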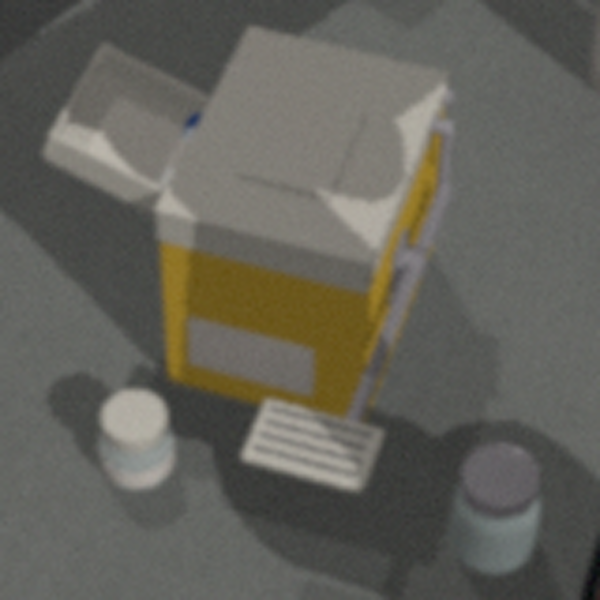

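```bash
cat > h.py <<'E'
import numpy as np
from station import *
def proj(n,X,c=None):
    c=c or calibration(n);f=240/np.tan(np.radians(c['vfov']/2));p=np.asarray(X)@np.array(c['R']).T+c['t']
    return p[:,:2]/p[:,2:]*f+[c['cx'],c['cy']]
def ray(n,uv,z):
    c=calibration(n);f=240/np.tan(np.radians(c['vfov']/2));R=np.array(c['R']);o=-R.T@c['t']
    d=R.T@[(uv[0]-c['cx'])/f,(uv[1]-c['cy'])/f,1];return o+d*(z-o[2])/d[2]
E
python3 - <<'E'
from h import *
from scipy.optimize import least_squares
from scipy.spatial.transform import Rotation as Ro
P=np.array([[-.1825,-.12,.128],[-.2375,-.12,.128],[-.2375,-.03,.128],[-.1825,-.03,.128]])
S=np.array([[617,170],[708,184],[685,298],[594,284],[415,525],[103,465]])/4+[195,170]
SX=np.vstack([P,[[-.1,.08,0],[.1,.08,0]]])
# side: inner-left, inner-right, outer-right, outer-left
D=np.array([[265,397],[384,432],[361,491],[241,458],[168,380],[350,415]])/3.75+[230,155]
DX=np.vstack([P[[3,0,1,2]],[[-.1,.08,0],[-.1,-.08,0]]])
cs,cd=calibration("scene"),calibration("side")
def T(p,X):
    c,s=np.cos(p[2]),np.sin(p[2]);return X@np.array([[c,s,0],[-s,c,0],[0,0,1]])+[p[0],p[1],0]
f=lambda p:np.r_[(proj("scene",T(p,SX),cs)-S).ravel(),(proj("side",T(p,DX),cd)-D).ravel()]
best=min((least_squares(f,[.6,-.3,y],loss='soft_l1') for y in np.arange(-3,3.2,.7)),key=lambda r:r.cost)
p=best.x;print(p,np.degrees(p[2]));print(f(p).reshape(-1,2).round(1))
print("paddle",T(p,np.array([[-.21,-.075,.128]])))
for n,a in(("jar",(605,115,.085)),("cup",(555,495,.062))):print(n,ray("scene",np.array(a[:2])/4+[195,170],a[2]))
o=get_obs();M=Ro.from_rotvec(o['tool_rot']).as_matrix();print(M.round(4))
E
```

```text
[ 0.62536033 -0.10722115 -1.18968412] -68.16387906217172
[[ 0.4 -1.2]
 [ 0.1 -1. ]
 [ 0.4 -0.3]
 [-0.4 -1. ]
 [-0.1  0.4]
 [-0.7  0.1]
 [-0.8 -0. ]
 [-0.3 -0.6]
 [-0.3 -0.1]
 [-1.2 -0.4]
 [-0.6  0.2]
 [ 2.   4.9]]
paddle [[0.47763132 0.05981519 0.128     ]]
jar [ 0.38093381 -0.02986252  0.085     ]
cup [0.6280834  0.09153481 0.062     ]
[[ 8.988e-01  4.384e-01 -6.000e-04]
 [ 4.384e-01 -8.988e-01  1.900e-03]
 [ 2.000e-04 -1.900e-03 -1.000e+00]]
```

```bash
python3 -m jog '[[0,0,-4,0,0,0,255],[0,0,-8,0,0,0,255],[4,-4,-8,0,0,0,255],[8,-8,-8,0,0,0,255],[11,-11.5,-8,0,0,0,255],[14,-14.5,-8,0,0,0,255],[17,-17.5,-8,0,0,0,255],[20,-20.6,-8,0,0,0,255]]' 40
```

```text
t: 0.77
tool_pos: [0.3516, -0.3218, 0.3179]
tool_rot: [-3.059, -0.705, 0.0]
contact_force: [1.4, 0.0, -0.4]
opening: -0.0
```

```bash
python3 -m jog '[[4,-4,0,0,0,0,255],[8,-8,0,0,0,0,255],[12,-12.3,0,0,0,0,255],[16,-16.4,0,0,0,0,255],[20,-20.5,0,0,0,0,255],[24,-24.6,0,0,0,0,255],[28.1,-28.8,0,0,0,0,255],[28.1,-28.8,0,0,0,0,255]]'; python3 -m jog '[[0,0,4,0,0,0,255],[0,0,8,0,0,0,255],[0,0,12,0,0,0,255],[0,0,14,0,0,0,255],[0,0,14,0,0,0,255]]'
python3 - <<'E'
from h import *
import cv2
print(get_obs()['tool_pos'],get_obs()['contact_force'])
b=get_image("side")[:,:,::-1][120:320,220:420];a=get_image("scene")[:,:,::-1][120:320,230:430]
cv2.imwrite("pics/p1.png",cv2.resize(np.hstack([a,b]),None,fx=2,fy=2,interpolation=2))
E
```

```text
t: 1.43
tool_pos: [0.4559, -0.0051, 0.3183]
tool_rot: [-3.059, -0.705, 0.0]
contact_force: [0.5, -0.0, -0.4]
opening: 0.0001
t: 1.85
tool_pos: [0.4516, -0.0038, 0.1714]
tool_rot: [-3.054, -0.705, 0.018]
contact_force: [-0.8, 0.7, -0.2]
opening: -0.0
[ 0.45158572 -0.0037661   0.17144978] [-0.79606673  0.7050364  -0.21415013]
```

View pics/p1.png

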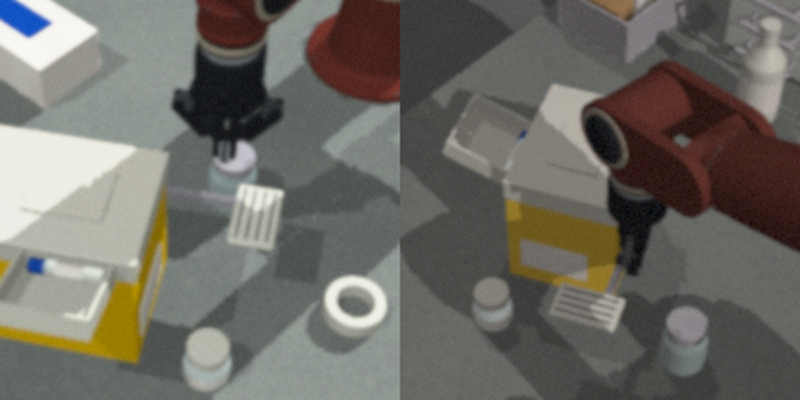

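```bash
python3 -m jog '[[1.5,-1.3,-1,0,0,0,255],[3.5,-3,-1,0,0,0,255],[5.2,-4.6,-1,0,0,0,255],[5.2,-4.6,-1,0,0,0,255],[5.2,-4.6,-1,0,0,0,255],[5.2,-4.6,-1,0,0,0,255]]'
python3 - <<'E'
from h import *
from scipy.spatial.transform import Rotation as Ro
o=get_obs();M=Ro.from_rotvec(o['tool_rot']).as_matrix();print(o['tool_pos'],M.round(3))
print(M.T@(np.array([.478,.060,.140])-o['tool_pos'])*100, "binx",M.T@[.372,-.928,0])
E
```

```text
t: 2.45
tool_pos: [0.483, 0.059, 0.1901]
tool_rot: [-3.06, -0.705, -0.002]
contact_force: [-0.4, 0.5, 0.4]
opening: -0.0
[0.48295525 0.05896542 0.19010749] [[ 0.899  0.438  0.001]
 [ 0.438 -0.899  0.002]
 [ 0.002 -0.001 -1.   ]]
[-0.40783551 -0.30252451  5.01058886] binx [-0.07178863  0.99720203 -0.00158539]
```

```bash
python3 -m jog '[[-0.2,-0.2,2,0,0,0,255],[-0.4,-0.3,3.5,0,0,0,255],[-0.4,-0.3,4.5,0,0,0,255],[-0.4,-0.3,5,0,0,0,255],[-0.4,-0.3,5.4,0,0,0,255],[-0.4,-0.3,5.6,0,0,0,255],[-0.4,-0.3,5.6,0,0,0,255]]'
python3 - <<'E'
from h import *
import cv2
print(get_obs()['tool_pos'],get_obs()['contact_force'])
b=get_image("side")[:,:,::-1][120:320,220:420];a=get_image("scene")[:,:,::-1][120:320,230:430]
cv2.imwrite("pics/p2.png",cv2.resize(np.hstack([a,b]),None,fx=2,fy=2,interpolation=2))
E
```

```text
t: 3.03
tool_pos: [0.4783, 0.0596, 0.1348]
tool_rot: [-3.06, -0.705, -0.001]
contact_force: [-1.5, -1.2, 3.2]
opening: 0.0002
[0.47828446 0.05959865 0.13477305] [-1.52260699 -1.17503506  3.22024287]
```

View pics/p2.png

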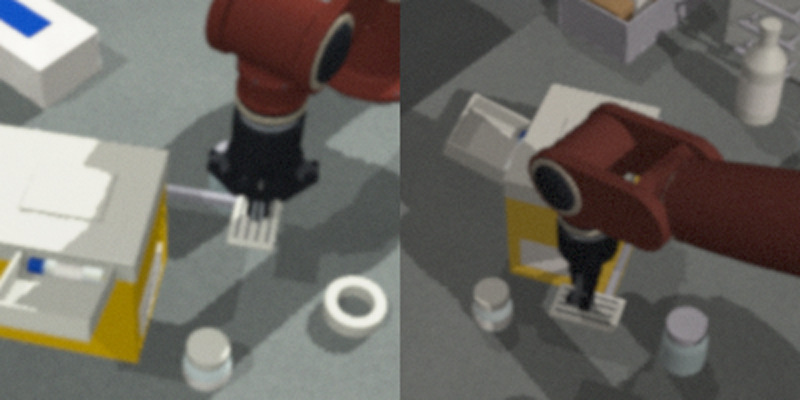

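```bash
python3 -m jog '[[0,0,0.7,0,0,0,255],[0,0,1.4,0,0,0,255],[0,0,2.1,0,0,0,255],[0,0.1,2.8,0,0,0,255],[0,0.2,3.5,0,0,0,255],[0,0.3,4.2,0,0,0,255],[0,0.4,4.6,0,0,0,255],[0,0.5,5,0,0,0,255]]'
```

```text
t: 3.8
tool_pos: [0.4816, 0.0554, 0.0858]
tool_rot: [-3.06, -0.705, -0.006]
contact_force: [-1.9, 0.9, 5.4]
opening: -0.0
```

```bash
python3 -m jog '[[0,0.2,0.6,0,0,0,255],[0,0.4,1.2,0,0,0,255],[0,0.6,1.7,0,0,0,255],[0,0.8,2.1,0,0,0,255],[0,0.9,2.4,0,0,0,255],[0,0.9,2.6,0,0,0,255],[0,0.9,2.6,0,0,0,255]]'
python3 - <<'E'
from h import *
import cv2
print(get_obs()['tool_pos'],get_obs()['contact_force'])
b=get_image("side")[:,:,::-1][120:320,220:420];a=get_image("scene")[:,:,::-1][120:320,190:390]
cv2.imwrite("pics/p3.png",cv2.resize(np.hstack([a,b]),None,fx=2,fy=2,interpolation=2))
E
```

```text
t: 4.38
tool_pos: [0.4855, 0.0472, 0.0593]
tool_rot: [-3.061, -0.705, -0.005]
contact_force: [-2.4, 2.0, 3.0]
opening: 0.0002
[0.48551751 0.04718343 0.05928888] [-2.44954393  2.0264159   2.99663661]
```

View pics/p3.png

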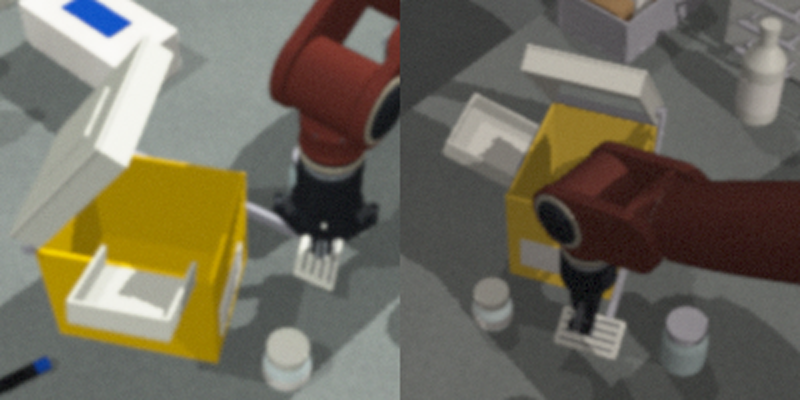

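```bash
python3 -m jog '[[0,0,0.2,0,0,0,255],[0,0.1,0.4,0,0,0,255],[0,0.1,0.4,0,0,0,255],[0,0.1,0.4,0,0,0,255]]'
```

```text
t: 4.82
tool_pos: [0.486, 0.0461, 0.0557]
tool_rot: [-3.061, -0.706, -0.005]
contact_force: [-4.0, -0.8, 4.0]
opening: 0.0001
```

```bash
python3 -m jog '[[0,0,0.2,0,0,0,255],[0,0.1,0.3,0,0,0,255],[0,0.1,0.3,0,0,0,255],[0,0.1,0.3,0,0,0,255]]'
python3 - <<'E'
from h import *
import cv2
print(get_obs()['tool_pos'],get_obs()['contact_force'])
b=get_image("side")[:,:,::-1][120:320,220:420];a=get_image("scene")[:,:,::-1][120:320,190:390]
cv2.imwrite("pics/p4.png",cv2.resize(np.hstack([a,b]),None,fx=2,fy=2,interpolation=2))
E
```

```text
t: 5.15
tool_pos: [0.4867, 0.0456, 0.0543]
tool_rot: [-3.06, -0.705, -0.004]
contact_force: [-8.8, 1.9, 13.7]
opening: -0.0001
[0.486726   0.04563596 0.0543358 ] [-8.76600386  1.87397537 13.72101632]
```

View pics/p4.png

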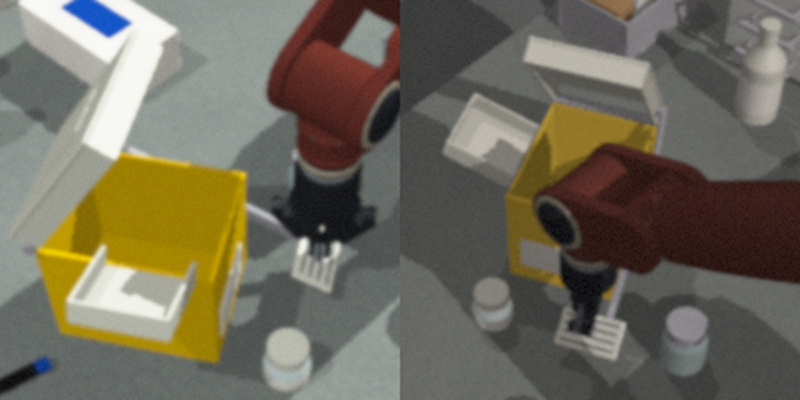

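```bash
python3 -m jog '[[0,-0.1,-0.2,0,0,0,255],[0,-0.2,-0.5,0,0,0,255],[0,-0.3,-0.8,0,0,0,255],[0,-0.4,-1.1,0,0,0,255],[0,-0.5,-1.4,0,0,0,255],[0,-0.6,-1.7,0,0,0,255],[0,-0.7,-2,0,0,0,255],[0,-0.8,-2.3,0,0,0,255]]'
```

```text
t: 5.92
tool_pos: [0.4835, 0.0531, 0.0778]
tool_rot: [-3.06, -0.705, -0.006]
contact_force: [-0.3, 4.8, 1.9]
opening: 0.0004
```

```bash
python3 -m jog '[[0,-0.1,-0.3,0,0,0,255],[0,-0.2,-0.6,0,0,0,255],[0,-0.2,-0.9,0,0,0,255],[0,-0.3,-1.2,0,0,0,255],[0,-0.3,-1.5,0,0,0,255],[0,-0.4,-1.8,0,0,0,255],[0,-0.4,-2.1,0,0,0,255],[0,-0.5,-2.4,0,0,0,255]]'
```

```text
t: 6.58
tool_pos: [0.4817, 0.0573, 0.1024]
tool_rot: [-3.06, -0.705, -0.007]
contact_force: [0.7, -0.1, 3.6]
opening: 0.0003
```

```bash
python3 -m jog '[[0,0,-0.2,0,0,0,255],[0,0,-0.4,0,0,0,255],[0,0,-0.6,0,0,0,255],[0,0,-0.8,0,0,0,255],[0,-0.1,-1,0,0,0,255],[0,-0.1,-1.2,0,0,0,255],[0,-0.1,-1.4,0,0,0,255],[0,-0.1,-1.6,0,0,0,255]]'
```

```text
t: 7.25
tool_pos: [0.4812, 0.0581, 0.1187]
tool_rot: [-3.061, -0.705, -0.008]
contact_force: [0.2, 1.6, 3.2]
opening: -0.0003
```

Still in contact (3 N); finish slowly, 1 mm per row.

```bash
python3 -m jog '[[0,0,-0.1,0,0,0,255],[0,0,-0.2,0,0,0,255],[0,0,-0.3,0,0,0,255],[0,0,-0.4,0,0,0,255],[0,0,-0.5,0,0,0,255],[0,0,-0.6,0,0,0,255],[0,0,-0.7,0,0,0,255],[0,0,-0.8,0,0,0,255]]'
```

```text
t: 7.92
tool_pos: [0.4812, 0.0582, 0.1268]
tool_rot: [-3.06, -0.705, -0.008]
contact_force: [0.3, 3.6, 3.3]
opening: 0.0004
```

```bash
python3 -m jog '[[0,0,-0.1,0,0,0,255],[0,0,-0.2,0,0,0,255],[0,0,-0.3,0,0,0,255],[0,0,-0.4,0,0,0,255],[0,0,-0.5,0,0,0,255],[0,0,-0.6,0,0,0,255],[0,0,-0.7,0,0,0,255],[0,0,-0.8,0,0,0,255]]'
```

```text
t: 8.58
tool_pos: [0.4812, 0.0581, 0.1349]
tool_rot: [-3.061, -0.705, -0.008]
contact_force: [0.1, 3.2, 3.2]
opening: -0.0001
```

```bash
python3 -m jog '[[0,0,-0.1,0,0,0,255],[0,0,-0.2,0,0,0,255],[0,0,-0.3,0,0,0,255],[0,0,-0.4,0,0,0,255],[0,0,-0.5,0,0,0,255],[0,0,-0.6,0,0,0,255],[0,0,-0.6,0,0,0,255]]'
```

```text
t: 9.17
tool_pos: [0.4812, 0.058, 0.141]
tool_rot: [-3.061, -0.705, -0.008]
contact_force: [0.0, -1.4, 0.7]
opening: -0.0
```

Contact has been lost gently with the lever at the top. I'll draw clear, then check.

```bash
python3 -m jog '[[0,0,-0.5,0,0,0,255],[0,0,-2,0,0,0,255],[0,0,-4,0,0,0,255],[0,0,-7,0,0,0,255],[0,0,-10,0,0,0,255],[0,0,-13,0,0,0,255],[0,0,-13,0,0,0,255],[0,0,-13,0,0,0,255]]'; python3 -m jog '[[-2,-3,0,0,0,0,255],[-4,-6,0,0,0,0,255],[-6,-9,0,0,0,0,255],[-6,-9,0,0,0,0,255],[-6,-9,0,0,0,0,255],[-6,-9,0,0,0,0,255]]'
python3 - <<'E'
from h import *
import cv2
print(get_obs()['tool_pos'],get_obs()['contact_force'],get_obs()['dq'].round(3))
b=get_image("side")[:,:,::-1][120:320,220:420];a=get_image("scene")[:,:,::-1][120:320,190:390]
cv2.imwrite("pics/p5.png",cv2.resize(np.hstack([a,b]),None,fx=2,fy=2,interpolation=2))
E
```

```text
t: 9.83
tool_pos: [0.4818, 0.0577, 0.274]
tool_rot: [3.06, 0.705, 0.016]
contact_force: [0.2, -0.8, -0.9]
opening: -0.0001
t: 10.33
tool_pos: [0.3882, 0.1123, 0.2721]
tool_rot: [3.06, 0.705, 0.014]
contact_force: [0.7, 0.7, -0.3]
opening: 0.0001
[0.38823354 0.11228337 0.27209121] [ 0.6718151   0.70840288 -0.34000112] [-0.015  0.024 -0.021  0.002  0.001  0.001]
```

View pics/p5.png

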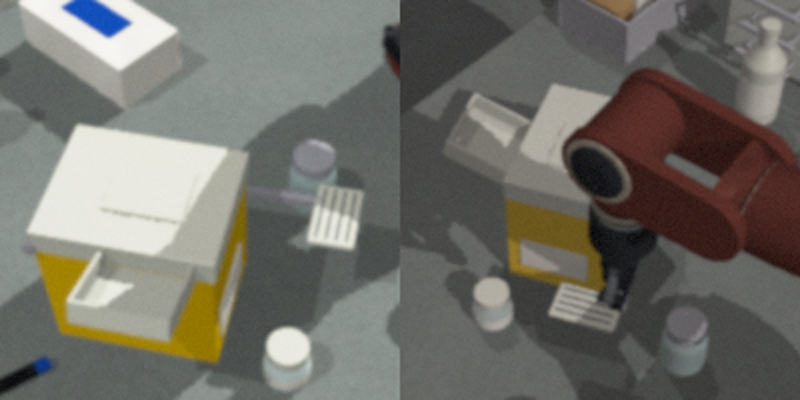

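The lid is shut, the lever is up, the chute is empty and the jar and cup haven't moved. Handing in.

```bash
python3 -c "from station import *;print(finish_job())"
```

```text
the job is handed in; nothing more can be done
None
```

I pressed the lever to its stop with the closed fingertips, and the lid stood wide open. With the fingers still on the paddle, I eased it back up over about 4 s, slowing to about 12 mm/s near the top. Then I drew clear and handed the job in at about 10.4 s.

- **Forces:** pressing took about 3–6 N, with a brief reading of about 16 N at the stop. During the ease-up the end-of-move readings stayed at about 3–5 N until the lever reached the top, where they faded out.
- **Last pictures:** the lid is shut, the lever is up and level, the chute is empty, and the cup, the jar and the visible part of the glove carton are in place. The robot was touching nothing.
- **Not directly checked:** I never saw the tube inside the bin. I infer it rolled in because the chute was already empty with the lid open and no tube showed on the table in the cropped views. I did not look again at the tape, rack, bowl or bottle in a full picture, but the arm did not go near them.
- **Went wrong on the way:** on the approach, one move stopped about 65 mm short of the paddle. I went down there to about 35 mm above paddle height without touching anything, then corrected.

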